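# Lever open and wind the workshop's music box

## Task

The lid of the wooden music box fits too flat to be lifted by hand: pick up the flat scraper, put its blade into the slot under the lid's edge and lever the lid up, then swing the lid right back so that it stays open. Lay the scraper down flat on the bench without dropping it, and wind the key inside the box clockwise (seen from above), a part turn at a time, until it stops and is fully wound; leave the lid open and the other things on the bench where they are.

Things in the scene. Friction and masses are not known exactly. Their poses are not given: they have to be found in the camera images.
- box: wooden music box, fixed between two battens (22 wide, 18 mm high). Outside 180 (own x) by 150 (own y) by 95 mm high without lid, walls 10 mm. Origin: centre of its underside. The lid hinges (two brass barrels) on the upper edge of the +y wall, on the robot's left; the pry slot is in the upper edge of the -y wall, on its right. Inside, a wooden deck 45 mm above the bench carries the key
- slot (a point): middle of the mouth of the pry slot, on the outer face of the box's -y wall, 90.5 mm above the bench. The slot is 80 mm wide, 9 mm high (86 to 95 mm above the bench), goes through the 10 mm wall and has the lid's underside for its ceiling. Axes as those of the box: the blade goes in along +y
- hinge (a point): middle of the lid's hinge line, 95 mm above the bench, at own y = +75 mm of the box; axes as those of the box (the hinge line runs along x)
- lid (a joint): angle of the lid (rad): 0 shut, grows as it opens upward, stop at 1.75 (leaning back a little past upright). The hinge is stiff: the lid stays where it is left; lifting its edge takes about 2 N
- lid_edge (a point): middle of the lid's free edge, on the underside, 150 mm from the hinge line; the lid is a plain flat board 180 by 150 by 9 mm, flush with the box's outside all round, an 80 mm pale strip along this edge above the slot; moves with the lid (y axis points to the hinge, z out of the lid's outer face)
- key (a joint): how far the key is wound (rad), grows clockwise seen from above, stop at 5.8 = fully wound; it starts partly wound, between 0 and 2. A spring resists (about 0.1 N m at first, 0.17 N m near the stop); the key stays where it is left. From its axis to the inner wall faces: 53 mm on the hinge side, 77 mm on the slot side, 80 mm at the ends
- key_hub (a point): on the key's upright turning axis, at own x = 0, y = +12 mm of the box, 83 mm above the bench, top of the wings. The key is a flat two-winged steel butterfly standing on edge: 90 mm long along its own x axis, 8 mm thick along own y, wings from 55 to 83 mm above the bench near the axis (60 to 78 mm at the wings' ends). Turns with the key
- scraper: flat scraper, 205 mm long, lying loose on the bench along its own x axis, blade to +x. Wooden handle 110 long, 26 wide, 22 mm high (own x -100 to +10 mm); steel blade 85 long, 36 wide, 3 mm thick, at half the handle's height (own x +10 to +95 mm, 9.5 to 12.5 mm over the underside). Origin: on the underside, 10 mm behind the blade's root; mass about 0.12 kg
- scraper_grip (a point): point in the middle of the scraper's handle near the centre of mass, at own x = -30 mm, 11 mm over its underside
- scraper_tip (a point): middle of the blade's end, at own x = +95 mm, 11 mm over the scraper's underside
- plane: bystander: small steel hand plane with wooden knob and handle, 160 by 50 by 60 mm, origin at the centre of its underside
- tape: bystander: tape measure standing on edge, 72 by 40 by 62 mm, origin at the centre of its underside
- wax: bystander: round aluminium wax tin, 70 mm across, 50 mm high, origin at the centre of its underside
Not all that is in view belongs to the job. Of the things that look like the scraper, take the one that is farthest from the robot's base at the start.

How it is judged:
By the outcome, as a careful person would: the job done as asked, in the order asked, and still so for the second after the job is handed in, with the robot touching nothing.
It also fails if it takes over 72 s, if anything falls off the work surface, if the arm or the gripper's body presses on something with over 40 N, if the wrist force passes 120 N, or if a joint passes its speed limit or range.

## Robot

A 6-joint arm with a two-finger parallel gripper is mounted at the origin on the work surface. World frame = base frame: x ahead of the robot, y to its left, z up, the work surface at z = 0. Lengths are in mm, angles in rad, forces in N, time in s.
With the tool pointing down it reaches from about 375 to 750 mm from the base axis. Payload 9 kg.
Tool frame: the origin (TCP) lies on the centre line of the jaws, within the pads' length; the fingertips stand arm.tips_ahead ahead of it and the grasp point (between the pads) lies 11 mm behind it (arm.tips_ahead is the distance from the TCP to the fingertips, in mm); z points along the fingers, y is the direction in which the jaws open and shut (so a half turn about z gives the same grasp; the last joint's range is limited). The gripper opens to 85 mm and grips with 20 to 120 N. Pads are 22 mm wide; open, the fingers measure 114 mm over their backs; the gripper's body (76 mm by 85 mm) begins 54 mm behind the grasp point. The pads swing forward as they close: fully open they stand 13 mm farther back than shut.
Start: joints at [1.085, 0.104, 0.097, 1.564, 0, 1.353], TCP at [158.769, 578.643, 239.331] pointing down, gripper open.
Joint ranges: [-2.99, 2.99], [-0.84, 1.86], [-1.1, 1.16], [-1.84, 2.11], [-1.51, 1.56], [-3.14, 3.14]. Speed limits (rad/s): [2.22, 2.22, 2.57, 3.14, 3.14, 3.14].

## Interface

Orientations are given as a unit quaternion [x, y, z, w].
In Python, from workcell import arm gives the robot as it stands. The module is installed in compiled form; this text tells all that it offers.
- The arm moves only by the tool play_rows, never from a script. Its argument "moves" is a list of rows, each an object with "fingers": the opening, from 0 (shut) to 1 (fully open); "translation": the shift along the world's x, y, z in units of 40 mm (1.0 is 40 mm), a list of three; "twist": the turn about the world's z in units of 5 degrees (1.0 is 5 degrees). A call has 1 to 10 rows; each row is the pose to reach, as a shift and turn from the pose commanded when the call began; what a row does not reach only later rows make up. A row lasts 1/12 s, in which the tool goes at most 41.7 mm and 7.16 degrees, less where a joint would pass 70% of its speed; a pose out of reach is approached as far as the arm can. A call with a gripper value outside its range is refused whole. The fingers move at their own pace and stop on an object; the grip force is fixed at half the most. Time passes only in rows, so rows that repeat a pose let the fingers close. It gives the time, the measured TCP pose, the force and the opening at its end, in the units of the state.
- arm.read_state(): the state, without advancing time (a new reading comes with each control period).
- arm.snapshot(name): name is "scene" or "top" or "wrist"; returns (picture, depth): 400x640x3 uint8, red, green, blue; 400x640 float32, mm along the optical axis (not along the pixel's ray), 0 where there is no reading.
- arm.calibration(name): a dict with "K" (3x3 intrinsics, pixels), "extrinsics" (4x4, takes a point from world to camera coordinates). Camera axes: x right, y up, looking along -z (the intrinsics and any distortion apply to the point x, -y, -z); pixel columns grow to the right and rows downward; lengths in mm; the calibration is good to about 2 mm. A picture is of the moment at which its call begins: read the wrist's pose just before it. calibration takes no time and is no camera call; for the wrist camera it gives the pose at the moment of the call.
- arm.job_done(): hands the job in, once; it reports no verdict.
Trained networks look in the newest picture that a camera, given by its name, has taken for a name from the list of things; names that differ only in an ending like _2 or _b are one class to them, and where a whole thing is asked for, a point or a joint stands for the part that bears it (a point fixed in the world has none). Each returns a list of dicts, best first, with "score" (0 to 1); they miss things now and then, are a little off and sometimes report something else, mostly with a low value. They report only what shows in the picture. A call takes as long as a camera call. They do not tell look-alikes from the thing itself.
- arm.search_frame(camera, thing): "at" ([column, row] as shares, 0 to 1, of the picture: columns of its width, rows of its height, amid what is visible of it).
- arm.masks_of(camera, thing): "pixels" (400x640 bool, what is visible of it) and "at" ([column, row] as shares, 0 to 1, of the picture: columns of its width, rows of its height, amid what is visible of it).
The state is a dict: "time_s": time; "joint_positions": joint angles; "qvel": joint speeds; "joint_torque": joint torques, N m; "eef_pos": TCP position; "eef_rot": TCP orientation; "contact_force": force on the tool from outside, world axes, zero at the start; "torque": the same for the moment, N m; "finger_gap": opening from 0.0 (shut) to 1.0 (fully open).
Only numpy, scipy, OpenCV 4.12 (cv2) and the standard library are available. Lean on these libraries where they do the work, as an engineer would, in place of code of your own. Each camera call takes 0.05 s, during which the arm holds its last target. There are 200 camera calls.

## Working session

There is one attempt and no reset: what is moved stays moved. The work goes in short steps, Python scripts to look and compute and a tool call to move; the robot and the scene stay as the last step left them, time stands still between calls to the robot, and variables do not carry over. Pictures are saved under pics/ and viewed, about 8 in all and at most 12, crops included, and the job is handed in when it is done.

Besides the shell and the picture viewer there is one more tool, called after ">>>" as name([rows], argument=value, ...), one row to a line, values as JSON. play_rows: Moves the arm, as the interface text tells. Its arguments: {"type":"object","properties":{"moves":{"type":"array","items":{"type":"object","properties":{"fingers":{"type":"number"},"translation":{"type":"array","items":{"type":"number"}},"twist":{"type":"number"}}}}},"required":["moves"]}

```bash
mkdir -p pics; cat > h.py <<'E'
import numpy as np, cv2
from workcell import arm
def world(cam,uv,d,c=None):
    c=c or arm.calibration(cam);K=np.array(c["K"]);E=np.array(c["extrinsics"])
    uv=np.atleast_2d(uv).astype(float);d=np.atleast_1d(d)
    x=(uv[:,0]-K[0,2])/K[0,0]*d;y=(uv[:,1]-K[1,2])/K[1,1]*d
    p=np.c_[x,-y,-d,np.ones(len(d))]
    return (np.linalg.inv(E)@p.T).T[:,:3]
def save(n,im): cv2.imwrite("pics/"+n+".png",im[:,:,::-1])
E
python3 - <<'E'
from h import *
s=arm.read_state();print({k:np.round(v,3).tolist() for k,v in s.items()});print(arm.tips_ahead)
a,d=arm.snapshot("top");b,_=arm.snapshot("scene")
save("top0",a);save("scene0",b);np.save("top0d.npy",d)
print(arm.calibration("top"))
for t in ["box","scraper","plane","tape","wax"]:
  for m in arm.masks_of("top",t):
    r,c=np.nonzero(m["pixels"]);ok=d[r,c]>0
    P=world("top",np.c_[c,r][ok],d[r,c][ok])
    rect=cv2.minAreaRect(P[:,:2].astype(np.float32))
    print(t,round(m["score"],2),np.round(m["at"],3),len(r),np.round(np.median(P,0)),[np.round(x,1) for x in rect], np.round(np.percentile(P[:,2],[5,95])))
E
```

```text
{'time_s': 0.0, 'joint_positions': [1.085, 0.105, 0.097, 1.564, 0.0, 1.353], 'qvel': [0.001, 0.0, 0.0, 0.0, -0.001, 0.001], 'joint_torque': [0.001, -55.693, 50.365, 0.017, -0.0, -0.0], 'eef_pos': [158.57, 578.355, 238.535], 'eef_rot': [0.133, 0.991, -0.001, -0.0], 'contact_force': [-0.02, 0.358, 0.04], 'torque': [0.008, 0.002, -0.011], 'finger_gap': 1.001}
8.0
{'K': array([[368.97530816,   0.        , 320.47099904],
       [  0.        , 368.97530816, 200.49735266],
       [  0.        ,   0.        ,   1.        ]]), 'extrinsics': array([[-4.44717605e-03, -9.99809711e-01,  1.89938201e-02,
         1.87548555e+01],
       [ 9.95809380e-01, -2.69276058e-03,  9.14134933e-02,
        -4.62483789e+02],
       [-9.13449525e-02,  1.93207562e-02,  9.95631864e-01,
        -9.56128972e+02],
       [ 0.00000000e+00,  0.00000000e+00,  0.00000000e+00,
         1.00000000e+00]])}
box 0.6 [0.417 0.408] 5629 [549. 151. 104.] [array([569. , 157.8]), array([203.7, 232.1]), np.float64(74.5)] [ 17. 107.]
scraper 0.81 [0.705 0.714] 1001 [ 238. -327.   14.] [array([ 243.5, -332.2]), array([ 43. , 199.3])
[... 182 characters left out ...]
2] 875 [342. -90.  15.] [array([346.9, -80.2]), array([194.5,  37.9]), np.float64(57.5)] [ 9. 24.]
plane 0.76 [0.666 0.298] 1196 [ 687. -265.   23.] [array([ 697.4, -275.7]), array([ 59. , 181.1]), np.float64(79.9)] [ 8. 60.]
plane 0.69 [0.28  0.346] 677 [628. 383.  49.] [array([633.7, 393.6]), array([79.3, 66.9]), np.float64(72.2)] [17. 53.]
tape 0.93 [0.276 0.637] 634 [334. 385.  60.] [array([332.4, 403.5]), array([87.6, 59.5]), np.float64(42.7)] [14. 64.]
wax 0.72 [0.282 0.338] 677 [628. 382.  49.] [array([630.5, 395.5]), array([65.2, 84. ]), np.float64(7.9)] [14. 53.]
wax 0.18 [0.417 0.388] 4409 [562. 153. 104.] [array([568.9, 167.1]), array([182.2, 179.5]), np.float64(73.8)] [102. 107.]
```

View pics/top0.png

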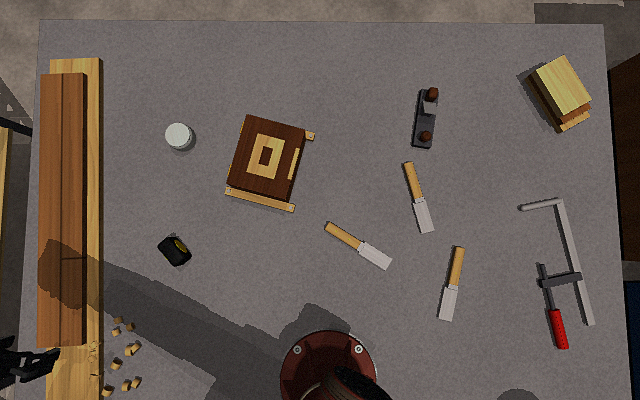

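View pics/scene0.png

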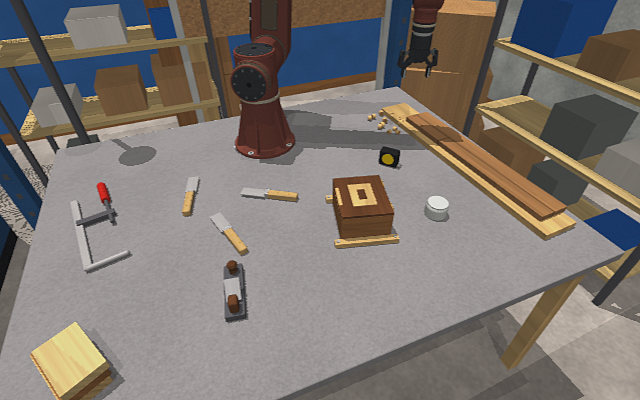

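The target is the scraper at about (473,-244), px (418,197): it is the farthest of the three, with its blade towards the robot. The box is at px (267,160), with the pale strip on its right. I'm moving above the scraper.

>>> play_rows([
  {"fingers":1,"translation":[7.5,-8.2,0],"twist":6},
  {"fingers":1,"translation":[7.5,-8.2,0],"twist":6},
  {"fingers":1,"translation":[7.5,-8.2,0],"twist":6},
  {"fingers":1,"translation":[7.5,-8.2,0],"twist":6},
  {"fingers":1,"translation":[7.5,-8.2,0],"twist":6},
  {"fingers":1,"translation":[7.5,-8.2,0],"twist":6},
  {"fingers":1,"translation":[7.5,-8.2,0],"twist":6},
  {"fingers":1,"translation":[7.5,-8.2,0],"twist":6},
  {"fingers":1,"translation":[7.5,-8.2,0],"twist":6},
  {"fingers":1,"translation":[7.5,-8.2,0],"twist":6},
])

```text
time_s: 1.18
eef_pos: [432.2, 279.2, 239.6]
eef_rot: [-0.128, 0.992, 0.0, 0.0]
contact_force: [-0.5, 0.5, 0.4]
finger_gap: 1.003
```

>>> play_rows([
  {"fingers":0.6,"translation":[0.5,-12.3,0]},
  {"fingers":0.6,"translation":[0.5,-12.3,0]},
  {"fingers":0.6,"translation":[0.5,-12.3,0]},
  {"fingers":0.6,"translation":[0.5,-12.3,0]},
  {"fingers":0.6,"translation":[0.5,-12.3,0]},
  {"fingers":0.6,"translation":[0.5,-12.3,0]},
  {"fingers":0.6,"translation":[0.5,-12.3,0]},
  {"fingers":0.6,"translation":[0.5,-12.3,0]},
  {"fingers":0.6,"translation":[0.5,-12.3,0]},
  {"fingers":0.6,"translation":[0.5,-12.3,0]},
])

```text
invalid input at $.moves[0]: expected keys fingers, translation, twist
```

>>> play_rows([
  {"fingers":0.6,"translation":[0,-1.2,0]},
  {"fingers":0.6,"translation":[0,-1.2,0]},
  {"fingers":0.6,"translation":[0,-1.2,0]},
])

```text
invalid input at $.moves[0]: expected keys fingers, translation, twist
```

>>> play_rows([
  {"fingers":0.6,"translation":[1,-12.8,0],"twist":0},
  {"fingers":0.6,"translation":[1,-12.8,0],"twist":0},
  {"fingers":0.6,"translation":[1,-12.8,0],"twist":0},
  {"fingers":0.6,"translation":[1,-12.8,0],"twist":0},
  {"fingers":0.6,"translation":[1,-12.8,0],"twist":0},
  {"fingers":0.6,"translation":[1,-12.8,0],"twist":0},
  {"fingers":0.6,"translation":[1,-12.8,0],"twist":0},
  {"fingers":0.6,"translation":[1,-12.8,0],"twist":0},
  {"fingers":0.6,"translation":[1,-12.8,0],"twist":0},
  {"fingers":0.6,"translation":[1,-12.8,0],"twist":0},
])

```text
time_s: 2.02
eef_pos: [463.3, -136.7, 239.6]
eef_rot: [-0.127, 0.992, -0.0, 0.0]
contact_force: [1.1, 1.1, -0.3]
finger_gap: 0.598
```

>>> play_rows([
  {"fingers":0.6,"translation":[0,-2.4,0],"twist":0},
  {"fingers":0.6,"translation":[0,-2.4,0],"twist":0},
  {"fingers":0.6,"translation":[0,-2.4,0],"twist":0},
  {"fingers":0.6,"translation":[0,-2.4,0],"twist":0},
  {"fingers":0.6,"translation":[0,-2.4,0],"twist":0},
])

```text
time_s: 2.43
eef_pos: [463.4, -230.6, 239.1]
eef_rot: [-0.127, 0.992, 0.0, -0.0]
contact_force: [0.3, 0.5, 0.6]
finger_gap: 0.599
```

```bash
cat > m.py <<'E'
from h import *
s=arm.read_state();print(np.round(s["eef_pos"],1),np.round(s["eef_rot"],3),s["finger_gap"],arm.tips_ahead,np.round(s["joint_positions"],2))
def fit(cam,c,d,m,zlo,zhi):
    r,cc=np.nonzero(m["pixels"]);ok=d[r,cc]>0
    P=world(cam,np.c_[cc,r][ok],d[r,cc][ok],c);P=P[(P[:,2]>zlo)&(P[:,2]<zhi)]
    rect=cv2.minAreaRect(P[:,:2].astype(np.float32))
    return P,rect
E
python3 - <<'E'
from m import *
c=arm.calibration("wrist");a,d=arm.snapshot("wrist");save("w1",a)
for m in arm.masks_of("wrist","scraper"):
    for lo,hi in((4,40),(17,30),(8,16)):
        P,r=fit("wrist",c,d,m,lo,hi);print(round(m["score"],2),len(P),[np.round(x,1) for x in r],np.round(np.median(P,0),1))
# lid from top picture
ct=arm.calibration("top");d=np.load("top0d.npy")
a,_=arm.snapshot("top")
for m in arm.masks_of("top","box")[:1]:
    P,r=fit("top",ct,d,m,98,112);print("lid",[np.round(x,2) for x in r],np.round(np.mean(P,0),1)); print(np.round(cv2.boxPoints(r)))
for t in ["slot","hinge","lid_edge"]: print(t,arm.search_frame("top",t)[:2])
E
```

```text
[ 463.4 -230.6  239.1] [-0.127  0.992  0.    -0.   ] 0.5988571401167151 8.0 [-0.72 -0.15 -0.15  1.57  0.   -0.97]
0.81 5128 [array([ 472.5, -244.3]), array([194.2,  36. ]), np.float64(15.3)] [ 449.8 -248.4   14.6]
0.81 2227 [array([ 512.3, -233.3]), array([111.6,  26.4]), np.float64(15.4)] [ 506.8 -234.4   22.9]
0.81 2887 [array([ 468.3, -245.4]), array([185.5,  36. ]), np.float64(15.3)] [ 417.1 -259.3   13.7]
0.75 6832 [array([345.4, -81.1]), array([194.6,  36.8]), np.float64(57.8)] [338.  -95.7  14.7]
0.75 2935 [array([367.8, -46.5]), array([112.1,  27.3]), np.float64(57.9)] [366.5 -51.1  23. ]
0.75 3773 [array([344.6, -82.3]), array([191.8,  36.8]), np.float64(57.8)] [ 316.6 -127.2   13.7]
0.53 285 [array([ 336.9, -348.4]), array([10.8, 26.6]), np.float64(19.2)] [ 336.2 -344.1   21.3]
0.53 209 [array([ 337.3, -349.2]), array([ 9.4, 25.5]), np.float64(15.2)] [ 336.2 -346.    22.1]
0.53 49 [array([ 336.9, -347. ]), array([10.2, 24.8]), np.float64(23.1)] [ 336.5 -339.7   11.9]
lid [array([565.4 , 154.59]), array([154.55, 180.27]), np.float64(74.82)] [563.6 152.7 104.5]
[[458. 104.]
 [632.  56.]
 [673. 206.]
 [499. 253.]]
slot [{'at': [0.4102, 0.4073], 'score': 0.59}]
hinge [{'at': [0.4156, 0.4067], 'score': 0.89}]
lid_edge [{'at': [0.4167, 0.389], 'score': 0.82}]
```

>>> play_rows([
  {"fingers":0.42,"translation":[0.43,-0.29,-1],"twist":0.16},
  {"fingers":0.42,"translation":[0.43,-0.29,-2],"twist":0.16},
  {"fingers":0.42,"translation":[0.43,-0.29,-3],"twist":0.16},
  {"fingers":0.42,"translation":[0.43,-0.29,-4],"twist":0.16},
  {"fingers":0.42,"translation":[0.43,-0.29,-5],"twist":0.16},
  {"fingers":0.42,"translation":[0.43,-0.29,-5.4],"twist":0.16},
  {"fingers":0.42,"translation":[0.43,-0.29,-5.55],"twist":0.16},
  {"fingers":0.42,"translation":[0.43,-0.29,-5.55],"twist":0.16},
  {"fingers":0.42,"translation":[0.43,-0.29,-5.55],"twist":0.16},
])

```text
time_s: 3.53
eef_pos: [481.6, -242.5, 18.8]
eef_rot: [-0.135, 0.991, -0.001, 0.001]
contact_force: [0.0, 0.6, 1.0]
finger_gap: 0.419
```

```bash
python3 - <<'E'
from m import *
a,d=arm.snapshot("wrist");save("w2",a)
E
```

```text
[ 481.6 -242.5   18.8] [-0.135  0.991 -0.001  0.001] 0.419422982171205 8.0 [-0.71  0.   -0.41  1.15  0.   -0.98]
```

View pics/w2.png

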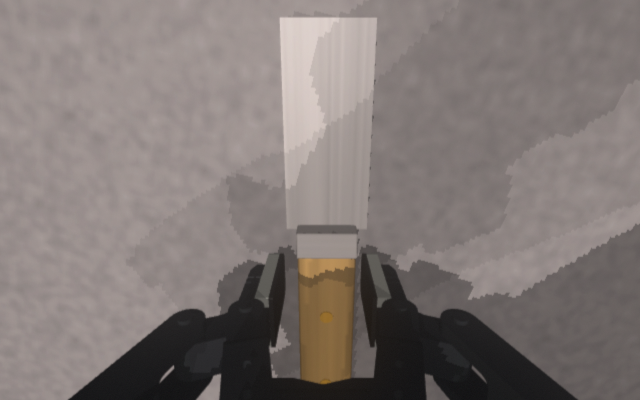

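The fingers straddle the handle (centre px 327,300) with the blade ahead, evenly spaced. I'll lower a little and close.

>>> play_rows([
  {"fingers":0.42,"translation":[0,0,-0.1],"twist":0},
  {"fingers":0.42,"translation":[0,0,-0.16],"twist":0},
  {"fingers":0.42,"translation":[0,0,-0.16],"twist":0},
  {"fingers":0.1,"translation":[0,0,-0.16],"twist":0},
  {"fingers":0.1,"translation":[0,0,-0.16],"twist":0},
  {"fingers":0.1,"translation":[0,0,-0.16],"twist":0},
  {"fingers":0.1,"translation":[0,0,-0.16],"twist":0},
  {"fingers":0.1,"translation":[0,0,-0.16],"twist":0},
])

```text
time_s: 4.25
eef_pos: [481.1, -242.4, 11.5]
eef_rot: [-0.134, 0.991, -0.0, 0.0]
contact_force: [-1.0, 0.9, 5.6]
finger_gap: 0.287
```

>>> play_rows([
  {"fingers":0.1,"translation":[0,0,0.5],"twist":0},
  {"fingers":0.1,"translation":[0,0,1.2],"twist":0},
  {"fingers":0.1,"translation":[0,0,2],"twist":0},
  {"fingers":0.1,"translation":[0,0.3,2.8],"twist":-1.4},
  {"fingers":0.1,"translation":[0,0.8,3.5],"twist":-2.8},
  {"fingers":0.1,"translation":[0.1,1.3,3.5],"twist":-4.2},
  {"fingers":0.1,"translation":[0.2,1.8,3.5],"twist":-5.6},
  {"fingers":0.1,"translation":[0.3,2.3,3.5],"twist":-7},
  {"fingers":0.1,"translation":[0.4,2.8,3.5],"twist":-8.4},
  {"fingers":0.1,"translation":[0.4,3,3.5],"twist":-9.8},
])

```text
time_s: 5.08
eef_pos: [496.8, -119.8, 150.5]
eef_rot: [0.291, 0.957, 0.0, -0.0]
contact_force: [-0.7, 0.3, -2.4]
finger_gap: 0.289
```

>>> play_rows([
  {"fingers":0.1,"translation":[0,0.1,0],"twist":-1.4},
  {"fingers":0.1,"translation":[0,0.3,0],"twist":-2.8},
  {"fingers":0.1,"translation":[0,0.5,0],"twist":-4.2},
  {"fingers":0.1,"translation":[0.1,0.7,0],"twist":-5.6},
  {"fingers":0.1,"translation":[0.1,0.9,0],"twist":-7},
  {"fingers":0.1,"translation":[0.2,1.1,0],"twist":-8.4},
  {"fingers":0.1,"translation":[0.2,1.3,0],"twist":-9.8},
  {"fingers":0.1,"translation":[0.3,1.5,0],"twist":-11.2},
  {"fingers":0.1,"translation":[0.3,1.7,0],"twist":-12.6},
  {"fingers":0.1,"translation":[0.32,1.8,0],"twist":-14.3},
])

```text
time_s: 5.92
eef_pos: [509.3, -49.2, 150.4]
eef_rot: [0.788, 0.616, -0.0, -0.001]
contact_force: [0.4, -0.0, -2.0]
finger_gap: 0.287
```

>>> play_rows([
  {"fingers":0.1,"translation":[0,0,0],"twist":0},
  {"fingers":0.1,"translation":[0,0,0],"twist":0},
  {"fingers":0.1,"translation":[0,0,0],"twist":0},
])

```text
time_s: 6.17
eef_pos: [509.4, -50.3, 150.7]
eef_rot: [0.785, 0.619, -0.0, -0.0]
contact_force: [0.5, 0.7, -1.7]
finger_gap: 0.289
```

```bash
python3 - <<'E'
from m import *
c=arm.calibration("wrist");a,d=arm.snapshot("wrist");save("w3",a)
for t,lo,hi in(("box",98,112),("scraper",100,180)):
  for m in arm.masks_of("wrist",t)[:2]:
    P,r=fit("wrist",c,d,m,lo,hi);print(t,round(m["score"],2),len(P),[np.round(x,2) for x in r],np.round(np.percentile(P[:,2],[5,50,95]),1),np.round(cv2.boxPoints(r)).tolist())
E
```

```text
[509.4 -50.3 150.7] [ 0.785  0.619 -0.    -0.   ] 0.28885547698243286 8.0 [-0.35 -0.16 -0.33  1.41 -0.    1.45]Traceback (most recent call last):
  File "<stdin>", line 5, in <module>
    return _quantile_unchecked(
        a, q, axis, out, overwrite_input, method, keepdims, weights)
    return _ureduce(a,
                    func=_quantile_ureduce_func,
    ...<5 lines>...
                    overwrite_input=overwrite_input,
                    method=method)
    r = func(a, **kwargs)
    result = _quantile(arr,
                       quantiles=q,
    ...<2 lines>...
                       out=out,
                       weights=wgt)
    slices_having_nans = np.isnan(arr[-1, ...])
                                  ~~~^^^^^^^^^
IndexError: index -1 is out of bounds for axis 0 with size 0
```

View pics/w3.png

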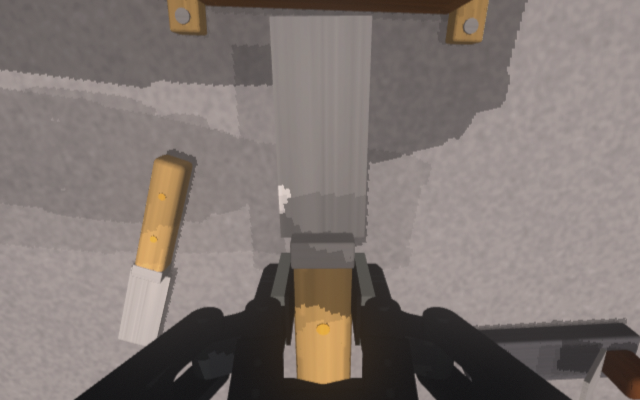

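The blade is straight in the grip (px 321, tip row 16). The box's slot face is at the top, between the batten ends at px 186 and 470.

```bash
python3 - <<'E'
from m import *
c=arm.calibration("wrist");a,d=arm.snapshot("wrist")
for r in (18,40,80,120,160,200,230):
    cc=np.array([285,320,360]);print(r,np.round(world("wrist",np.c_[cc,[r]*3],d[r,cc],c),1).tolist())
# box wall front face pixels
P=world("wrist",np.array([[c_,r] for c_ in (220,260,380,420,450) for r in (0,2,4)]),np.array([d[r,c_] for c_ in (220,260,380,420,450) for r in (0,2,4)]),c)
print(np.round(P,1).tolist())
E
```

```text
[509.5 -50.4 150.8] [ 0.786  0.619 -0.    -0.   ] 0.2886025561432991 8.0 [-0.35 -0.16 -0.33  1.41 -0.    1.45]
18 [[521.8, 53.9, 152.6], [533.7, 50.8, 154.1], [547.4, 47.6, 153.2]]
40 [[519.9, 47.1, 152.8], [532.1, 44.1, 153.1], [546.0, 40.8, 152.5]]
80 [[516.4, 34.1, 153.4], [528.9, 31.0, 152.9], [543.1, 27.6, 154.5]]
120 [[512.4, 20.1, 153.2], [525.5, 17.0, 153.2], [540.2, 13.6, 154.9]]
160 [[508.1, 4.9, 152.1], [521.8, 1.9, 153.2], [537.3, -1.9, 153.0]]
200 [[503.7, -11.0, 153.3], [517.8, -14.3, 153.6], [533.9, -18.3, 153.2]]
230 [[499.9, -24.3, 152.6], [514.5, -27.8, 152.7], [531.2, -31.5, 153.3]]
[[474.1, 98.7, 22.2], [473.0, 98.3, 19.1], [470.9, 99.2, 11.0], [501.1, 91.3, 26.3], [500.1, 91.4, 20.8], [499.3, 91.4, 16.0], [576.9, 70.1, 40.0], [529.5, 29.5, 286.5], [578.9, 69.8, 27.3], [601.1, 63.8, 42.1], [602.1, 63.2, 38.1], [603.5, 62.8, 32.7], [618.5, 59.0, 44.7], [620.2, 58.5, 39.7], [622.3, 58.0, 33.6]]
```

>>> play_rows([
  {"fingers":0.1,"translation":[0.07,-0.02,-0.5],"twist":0},
  {"fingers":0.1,"translation":[0.07,-0.02,-1],"twist":0},
  {"fingers":0.1,"translation":[0.07,-0.02,-1.4],"twist":0},
  {"fingers":0.1,"translation":[0.07,-0.02,-1.5],"twist":0},
  {"fingers":0.1,"translation":[0.07,-0.02,-1.5],"twist":0},
  {"fingers":0.1,"translation":[0.07,-0.02,-1.5],"twist":0},
])

```text
time_s: 6.82
eef_pos: [512.6, -51.1, 91.6]
eef_rot: [0.786, 0.618, 0.0, 0.0]
contact_force: [1.2, -0.1, -0.8]
finger_gap: 0.292
```

>>> play_rows([
  {"fingers":0.1,"translation":[0.08,0.3,0],"twist":0},
  {"fingers":0.1,"translation":[0.16,0.6,0],"twist":0},
  {"fingers":0.1,"translation":[0.2,0.75,0],"twist":0},
  {"fingers":0.1,"translation":[0.22,0.82,0],"twist":0},
  {"fingers":0.1,"translation":[0.24,0.9,0],"twist":0},
  {"fingers":0.1,"translation":[0.24,0.9,0],"twist":0},
  {"fingers":0.1,"translation":[0.24,0.9,0],"twist":0},
])

```text
time_s: 7.4
eef_pos: [522.0, -14.8, 91.0]
eef_rot: [0.786, 0.618, -0.0, 0.0]
contact_force: [0.5, -0.1, -1.9]
finger_gap: 0.288
```

>>> play_rows([
  {"fingers":0.1,"translation":[0.03,0.1,0],"twist":0},
  {"fingers":0.1,"translation":[0.05,0.2,0],"twist":0},
  {"fingers":0.1,"translation":[0.085,0.32,0],"twist":0},
  {"fingers":0.1,"translation":[0.085,0.32,0],"twist":0},
  {"fingers":0.1,"translation":[0.085,0.32,0],"twist":0},
])

```text
time_s: 7.82
eef_pos: [525.4, -1.8, 90.9]
eef_rot: [0.786, 0.618, -0.0, 0.0]
contact_force: [-0.4, 0.3, -1.6]
finger_gap: 0.285
```

>>> play_rows([
  {"fingers":0.1,"translation":[0,0,0.05],"twist":0},
  {"fingers":0.1,"translation":[0,0,0.1],"twist":0},
  {"fingers":0.1,"translation":[0,0,0.15],"twist":0},
  {"fingers":0.1,"translation":[0,0,0.2],"twist":0},
  {"fingers":0.1,"translation":[0,0,0.3],"twist":0},
  {"fingers":0.1,"translation":[0,0,0.4],"twist":0},
  {"fingers":0.1,"translation":[0,0,0.5],"twist":0},
  {"fingers":0.1,"translation":[0,0,0.5],"twist":0},
])

```text
time_s: 8.48
eef_pos: [525.8, -2.3, 112.0]
eef_rot: [0.786, 0.618, 0.0, 0.001]
contact_force: [-0.2, -0.1, -2.5]
finger_gap: 0.289
```

```bash
python3 - <<'E'
from m import *
print(np.round(arm.read_state()["contact_force"],1))
a,d=arm.snapshot("top");b,_=arm.snapshot("scene");w,dw=arm.snapshot("wrist")
save("c1",np.hstack([cv2.resize(b[150:270,200:440],(480,240)),cv2.resize(w,(384,240))])[:, :800])
E
```

```text
[525.8  -2.3 112. ] [0.786 0.618 0.    0.001] 0.2887420092977637 8.0 [-0.25 -0.11 -0.35  1.33 -0.    1.56]
[-0.2 -0.1 -2.5]
```

View pics/c1.png

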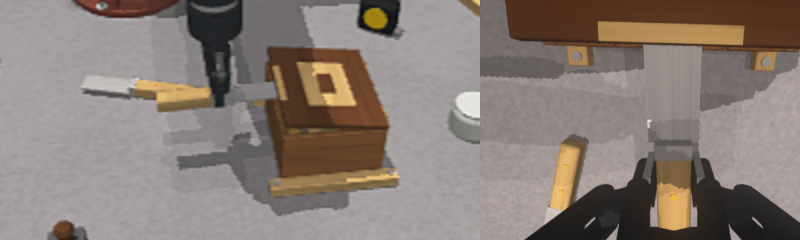

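>>> play_rows([
  {"fingers":0.1,"translation":[0.02,0.07,0.4],"twist":0},
  {"fingers":0.1,"translation":[0.05,0.19,0.82],"twist":0},
  {"fingers":0.1,"translation":[0.085,0.31,1.22],"twist":0},
  {"fingers":0.1,"translation":[0.14,0.53,1.55],"twist":0},
  {"fingers":0.1,"translation":[0.21,0.77,1.87],"twist":0},
  {"fingers":0.1,"translation":[0.28,1.04,2.12],"twist":0},
  {"fingers":0.1,"translation":[0.37,1.35,2.37],"twist":0},
  {"fingers":0.1,"translation":[0.46,1.69,2.57],"twist":0},
  {"fingers":0.1,"translation":[0.55,2.03,2.72],"twist":0},
  {"fingers":0.1,"translation":[0.55,2.03,2.72],"twist":0},
])

```text
time_s: 9.47
eef_pos: [548.2, 80.7, 221.0]
eef_rot: [0.786, 0.618, 0.001, 0.001]
contact_force: [-0.1, 0.0, -1.1]
finger_gap: 0.289
```

>>> play_rows([
  {"fingers":0.1,"translation":[0.06,0.2,0.06],"twist":0},
  {"fingers":0.1,"translation":[0.11,0.41,0.12],"twist":0},
  {"fingers":0.1,"translation":[0.16,0.6,0.15],"twist":0},
  {"fingers":0.1,"translation":[0.22,0.82,0.17],"twist":0},
  {"fingers":0.1,"translation":[0.28,1.02,0.2],"twist":0},
  {"fingers":0.1,"translation":[0.33,1.2,0.2],"twist":0},
  {"fingers":0.1,"translation":[0.39,1.45,0.17],"twist":0},
  {"fingers":0.1,"translation":[0.39,1.45,0.17],"twist":0},
  {"fingers":0.1,"translation":[0.39,1.45,0.17],"twist":0},
])

```text
time_s: 10.22
eef_pos: [562.9, 137.9, 226.2]
eef_rot: [0.786, 0.618, -0.0, -0.0]
contact_force: [0.0, 0.0, -1.6]
finger_gap: 0.288
```

```bash
python3 - <<'E'
from m import *
a,d=arm.snapshot("top");b,_=arm.snapshot("scene");c=arm.calibration("wrist");w,dw=arm.snapshot("wrist")
save("c2",np.hstack([cv2.resize(b[100:260,220:460],(480,320)),cv2.resize(w,(512,320))[:,100:412]]))
for m in arm.masks_of("wrist","lid")[:1]:
    P,_=fit("wrist",c,dw,m,100,260)
    u=np.array([.262,.965]);s=(P[:,:2]-[565.4,154.6])@u
    for lo in range(100,250,20):
        k=(P[:,2]>lo)&(P[:,2]<lo+20)
        if k.sum()>20: print(lo,k.sum(),np.round(np.percentile(s[k],[10,50,90]),1))
E
```

```text
[562.9 137.9 226.2] [ 0.786  0.618 -0.    -0.   ] 0.28820146962351745 8.0 [0.01 0.04 0.01 1.54 0.   1.82]
100 863 [72.6 73.8 74.8]
120 1173 [75.4 76.6 77.7]
140 1644 [78.3 79.5 80.5]
160 2341 [81.1 82.3 83.4]
180 3566 [83.9 85.2 86.3]
200 5700 [86.8 88.1 89.1]
220 7599 [89.5 90.4 91.4]
240 31 [91.7 91.9 92.1]
```

View pics/c2.png

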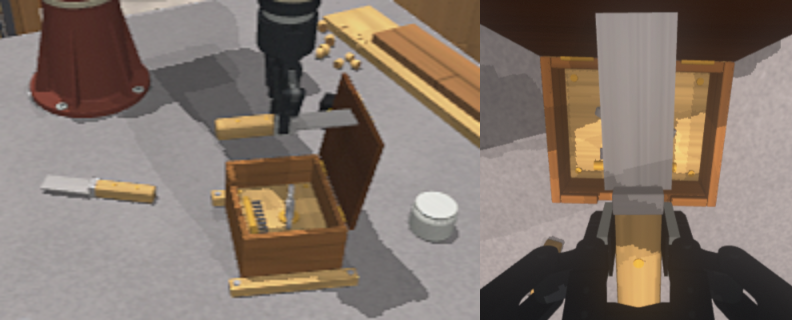

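The lid is open at about 1.71 rad. The key shows inside, and the blade (px 640,100 in the crop) touches only the lid. I'll push a little further to the stop, then back off and carry the scraper to free bench.

>>> play_rows([
  {"fingers":0.1,"translation":[0.02,0.08,0],"twist":0},
  {"fingers":0.1,"translation":[0.04,0.15,0],"twist":0},
  {"fingers":0.1,"translation":[0.04,0.15,0],"twist":0},
  {"fingers":0.1,"translation":[0.04,0.15,0],"twist":0},
])

```text
time_s: 10.75
eef_pos: [564.7, 143.2, 226.6]
eef_rot: [0.786, 0.618, 0.0, 0.0]
contact_force: [0.4, -0.1, -2.4]
finger_gap: 0.286
```

>>> play_rows([
  {"fingers":0.1,"translation":[-0.1,-0.4,0],"twist":0},
  {"fingers":0.1,"translation":[-0.3,-1.2,0],"twist":0},
  {"fingers":0.1,"translation":[-0.45,-2,0],"twist":0},
  {"fingers":0.1,"translation":[-0.6,-2.9,0],"twist":0},
  {"fingers":0.1,"translation":[-0.62,-3.8,0],"twist":0},
  {"fingers":0.1,"translation":[-0.62,-4.7,0],"twist":0},
  {"fingers":0.1,"translation":[-0.62,-5.6,-0.3],"twist":0},
  {"fingers":0.1,"translation":[-0.62,-6.3,-0.9],"twist":0},
  {"fingers":0.1,"translation":[-0.62,-6.4,-1.8],"twist":0},
  {"fingers":0.1,"translation":[-0.62,-6.4,-2.5],"twist":0},
])

```text
time_s: 11.58
eef_pos: [539.6, -115.1, 124.8]
eef_rot: [0.787, 0.616, 0.0, 0.0]
contact_force: [-0.5, -0.6, -2.1]
finger_gap: 0.291
```

>>> play_rows([
  {"fingers":0.1,"translation":[0,0,-0.8],"twist":0},
  {"fingers":0.1,"translation":[0,0,-1.5],"twist":0},
  {"fingers":0.1,"translation":[0,0,-2],"twist":0},
  {"fingers":0.1,"translation":[0,0,-2.3],"twist":0},
  {"fingers":0.1,"translation":[0,0,-2.5],"twist":0},
  {"fingers":0.1,"translation":[0,0,-2.6],"twist":0},
  {"fingers":0.1,"translation":[0,0,-2.6],"twist":0},
  {"fingers":0.1,"translation":[0,0,-2.6],"twist":0},
])

```text
time_s: 12.25
eef_pos: [540.6, -113.2, 23.8]
eef_rot: [0.786, 0.618, 0.0, 0.001]
contact_force: [-0.1, 0.3, -1.2]
finger_gap: 0.288
```

>>> play_rows([
  {"fingers":0.1,"translation":[0,0,-0.1],"twist":0},
  {"fingers":0.1,"translation":[0,0,-0.2],"twist":0},
  {"fingers":0.1,"translation":[0,0,-0.25],"twist":0},
  {"fingers":0.1,"translation":[0,0,-0.28],"twist":0},
  {"fingers":0.1,"translation":[0,0,-0.3],"twist":0},
  {"fingers":0.1,"translation":[0,0,-0.3],"twist":0},
  {"fingers":0.1,"translation":[0,0,-0.3],"twist":0},
])

```text
time_s: 12.83
eef_pos: [540.0, -112.9, 11.5]
eef_rot: [0.786, 0.618, 0.0, 0.0]
contact_force: [-3.2, 1.3, 7.5]
finger_gap: 0.287
```

```bash
python3 - <<'E'
from m import *
print(np.round(s["contact_force"],2))
E
```

```text
[ 540.  -112.9   11.5] [0.786 0.618 0.    0.   ] 0.28698450277267823 8.0 [-0.44  0.05 -0.38  1.14 -0.    1.37]
[-3.23  1.27  7.49]
```

>>> play_rows([
  {"fingers":0.4,"translation":[0,0,0],"twist":0},
  {"fingers":0.55,"translation":[0,0,0],"twist":0},
  {"fingers":0.55,"translation":[0,0,0],"twist":0},
  {"fingers":0.55,"translation":[0,0,0.2],"twist":0},
  {"fingers":0.55,"translation":[0,0,0.8],"twist":0},
  {"fingers":0.55,"translation":[0,0,1.8],"twist":0},
  {"fingers":0.55,"translation":[0,0,2.8],"twist":0},
  {"fingers":0.55,"translation":[0,0,3.8],"twist":0},
  {"fingers":0.55,"translation":[0,0,4.8],"twist":0},
  {"fingers":0.55,"translation":[0,0.5,5.7],"twist":0},
])

```text
time_s: 13.67
eef_pos: [539.8, -94.9, 241.7]
eef_rot: [0.787, 0.617, 0.0, 0.001]
contact_force: [0.5, -0.7, 0.0]
finger_gap: 0.551
```

>>> play_rows([
  {"fingers":0.55,"translation":[0.1,4.2,0],"twist":0},
  {"fingers":0.55,"translation":[0.1,4.2,0],"twist":0},
  {"fingers":0.55,"translation":[0.1,4.2,0],"twist":0},
  {"fingers":0.55,"translation":[0.1,4.2,0],"twist":0},
  {"fingers":0.55,"translation":[0.1,4.2,0],"twist":0},
  {"fingers":0.55,"translation":[0.1,4.2,0],"twist":0},
  {"fingers":0.55,"translation":[0.1,4.2,0],"twist":0},
  {"fingers":0.55,"translation":[0.1,4.2,0],"twist":0},
])

```text
time_s: 14.33
eef_pos: [543.9, 74.1, 238.7]
eef_rot: [0.787, 0.617, -0.0, 0.0]
contact_force: [0.2, -0.8, -0.3]
finger_gap: 0.548
```

```bash
cat > key.py <<'E'
from m import *
def key(name):
    c=arm.calibration("wrist");w,dw=arm.snapshot("wrist");save(name,w)
    for m in arm.masks_of("wrist","key")[:2]:
        P,r=fit("wrist",c,dw,m,72,90)
        print("key",round(m["score"],2),np.round(m["at"],2),len(P),[np.round(x,1) for x in r],np.round(P.mean(0),1))
    return w,dw,c
E
python3 - <<'E'
from key import *
key("w4")
d0,dd=arm.snapshot("top")
for m in arm.masks_of("top","scraper"):
    P,r=fit("top",arm.calibration("top"),dd,m,4,40);print(round(m["score"],2),[np.round(x,1) for x in r],np.round(np.percentile(P[:,2],[5,50,95]),1))
E
```

```text
[543.9  74.1 238.7] [ 0.787  0.617 -0.     0.   ] 0.5481692110171816 8.0 [-0.1  -0.05 -0.06  1.56 -0.    1.71]
key 0.85 [0.5  0.17] 1212 [array([567.2, 162.8]), array([13. , 88.9]), np.float64(58.3)] [566.5 163.4  80.9]
0.72 [array([ 244.4, -328.7]), array([ 37.5, 194.9]), np.float64(76.5)] [ 8.6 13.8 23.2]
0.67 [array([346.1, -80.1]), array([192.7,  35.4]), np.float64(57.4)] [ 9.7 15.4 24.2]
0.61 [array([ 542.8, -104.6]), array([194.5,  36.2]), np.float64(76.7)] [10.  15.1 23.9]
```

View pics/w4.png

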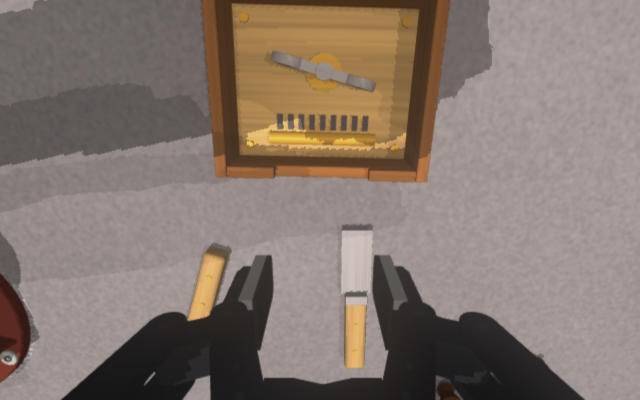

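```bash
python3 - <<'E'
from m import *
E_=np.array(arm.calibration("wrist")["extrinsics"]);p=-E_[:3,:3].T@E_[:3,3]
from scipy.spatial.transform import Rotation as R
print("cam in tool",R.from_quat(s["eef_rot"]).inv().apply(p-s["eef_pos"]))
E
```

```text
[543.9  74.  238.6] [ 0.787  0.617 -0.     0.   ] 0.5475236056002251 8.0 [-0.1  -0.05 -0.06  1.56 -0.    1.71]
cam in tool [  82.35191395    0.71684103 -135.64690526]
```

>>> play_rows([
  {"fingers":0.4,"translation":[0.1,0.3,0],"twist":1.4},
  {"fingers":0.4,"translation":[0.15,0.6,0],"twist":2.8},
  {"fingers":0.4,"translation":[0.2,0.9,0],"twist":4.2},
  {"fingers":0.4,"translation":[0.3,1.2,0],"twist":5.6},
  {"fingers":0.4,"translation":[0.4,1.5,0],"twist":7},
  {"fingers":0.4,"translation":[0.45,1.8,0],"twist":8.4},
  {"fingers":0.4,"translation":[0.5,2,0],"twist":9.8},
  {"fingers":0.4,"translation":[0.59,2.22,0],"twist":11.2},
  {"fingers":0.4,"translation":[0.59,2.22,0],"twist":12.6},
  {"fingers":0.4,"translation":[0.59,2.22,0],"twist":14},
])

```text
time_s: 15.37
eef_pos: [567.6, 163.7, 238.4]
eef_rot: [0.287, 0.958, -0.0, -0.0]
contact_force: [0.1, 0.1, 0.2]
finger_gap: 0.399
```

>>> play_rows([
  {"fingers":0.4,"translation":[0,0,0],"twist":1.4},
  {"fingers":0.4,"translation":[0,0,0],"twist":2.8},
  {"fingers":0.4,"translation":[0,0,0],"twist":4.2},
  {"fingers":0.4,"translation":[0,0,0],"twist":5.6},
  {"fingers":0.4,"translation":[0,0,0],"twist":7},
  {"fingers":0.4,"translation":[0,0,0],"twist":8.4},
  {"fingers":0.4,"translation":[0,0,0],"twist":9.8},
  {"fingers":0.4,"translation":[0,0,0],"twist":11.2},
  {"fingers":0.4,"translation":[0,0,0],"twist":12.6},
  {"fingers":0.4,"translation":[0,0,0],"twist":14},
])

```text
time_s: 16.2
eef_pos: [567.6, 163.2, 238.5]
eef_rot: [-0.314, 0.949, 0.0, -0.0]
contact_force: [-0.4, 0.3, -0.1]
finger_gap: 0.4
```

>>> play_rows([
  {"fingers":0.4,"translation":[0,0,0],"twist":1.4},
  {"fingers":0.4,"translation":[0,0,0],"twist":2.8},
  {"fingers":0.4,"translation":[0,0,0],"twist":4.2},
  {"fingers":0.4,"translation":[0,0,0],"twist":5.6},
  {"fingers":0.4,"translation":[0,0,0],"twist":7},
  {"fingers":0.4,"translation":[0,0,0],"twist":8.4},
  {"fingers":0.4,"translation":[0,0,0],"twist":9.8},
  {"fingers":0.4,"translation":[0,0,0],"twist":11.2},
  {"fingers":0.4,"translation":[0,0,0],"twist":12.6},
  {"fingers":0.4,"translation":[0,0,0],"twist":14},
])

```text
time_s: 17.03
eef_pos: [567.6, 163.2, 238.5]
eef_rot: [0.802, -0.598, -0.0, 0.0]
contact_force: [0.3, 0.3, -0.7]
finger_gap: 0.399
```

>>> play_rows([
  {"fingers":0.4,"translation":[0,0,0],"twist":1.4},
  {"fingers":0.4,"translation":[0,0,0],"twist":2.8},
  {"fingers":0.4,"translation":[0,0,0],"twist":4.2},
  {"fingers":0.4,"translation":[0,0,0],"twist":5.6},
  {"fingers":0.4,"translation":[0,0,0],"twist":7},
  {"fingers":0.4,"translation":[0,0,0],"twist":8.4},
  {"fingers":0.4,"translation":[0,0,0],"twist":8.7},
  {"fingers":0.4,"translation":[0,0,0],"twist":8.7},
  {"fingers":0.4,"translation":[0,0,0],"twist":8.7},
])

```text
time_s: 17.78
eef_pos: [567.5, 163.4, 238.5]
eef_rot: [0.965, -0.262, -0.0, 0.0]
contact_force: [-0.3, -0.3, 0.5]
finger_gap: 0.4
```

```bash
python3 - <<'E'
from key import *
q=s["eef_rot"];print("yaw_y",np.degrees(2*np.arctan2(q[1],q[0]))-90,np.degrees(s["joint_positions"][[0,5]] if hasattr(s["joint_positions"],'shape') else [s["joint_positions"][0],s["joint_positions"][5]]))
key("w5")
E
```

```text
[567.5 163.4 238.5] [ 0.965 -0.262 -0.     0.   ] 0.40034513302968594 8.0 [ 0.06  0.08  0.07  1.56 -0.   -2.55]
yaw_y -120.33957076298029 [   3.38569129 -146.27473764]
key 0.79 [0.51 0.45] 941 [array([567.7, 163.3]), array([13.5, 87.9]), np.float64(57.7)] [570.7 161.3  80.9]
```

>>> play_rows([
  {"fingers":0.4,"translation":[0,0,-0.9],"twist":-0.3},
  {"fingers":0.4,"translation":[0,0,-1.8],"twist":-0.3},
  {"fingers":0.4,"translation":[0,0,-2.6],"twist":-0.3},
  {"fingers":0.4,"translation":[0,0,-3.2],"twist":-0.3},
  {"fingers":0.4,"translation":[0,0,-3.7],"twist":-0.3},
  {"fingers":0.4,"translation":[0,0,-4.1],"twist":-0.3},
  {"fingers":0.4,"translation":[0,0,-4.4],"twist":-0.3},
  {"fingers":0.4,"translation":[0,0,-4.4],"twist":-0.3},
  {"fingers":0.4,"translation":[0,0,-4.4],"twist":-0.3},
])

```text
time_s: 18.63
eef_pos: [567.2, 163.8, 62.5]
eef_rot: [0.962, -0.273, -0.0, 0.0]
contact_force: [0.1, 0.7, -0.5]
finger_gap: 0.4
```

>>> play_rows([
  {"fingers":0,"translation":[0,0,0],"twist":0},
  {"fingers":0,"translation":[0,0,0],"twist":0},
  {"fingers":0,"translation":[0,0,0],"twist":0},
  {"fingers":0,"translation":[0,0,0],"twist":0},
  {"fingers":0,"translation":[0,0,0],"twist":0},
  {"fingers":0,"translation":[0,0,0],"twist":0},
])

```text
time_s: 19.13
eef_pos: [568.3, 163.8, 64.3]
eef_rot: [0.962, -0.273, 0.001, -0.0]
contact_force: [-3.2, -1.7, 7.7]
finger_gap: 0.137
```

>>> play_rows([
  {"fingers":0,"translation":[0,0,0.06],"twist":0},
  {"fingers":0,"translation":[0,0,0.06],"twist":-0.5},
  {"fingers":0,"translation":[0,0,0.06],"twist":-1.5},
  {"fingers":0,"translation":[0,0,0.06],"twist":-2.5},
  {"fingers":0,"translation":[0,0,0.06],"twist":-3.5},
  {"fingers":0,"translation":[0,0,0.06],"twist":-4.5},
  {"fingers":0,"translation":[0,0,0.06],"twist":-5.5},
  {"fingers":0,"translation":[0,0,0.06],"twist":-6},
  {"fingers":0,"translation":[0,0,0.06],"twist":-6},
])

```text
time_s: 19.88
eef_pos: [567.7, 163.3, 64.4]
eef_rot: [0.858, -0.514, 0.0, 0.0]
contact_force: [3.6, -2.6, -8.0]
finger_gap: 0.133
```

```bash
cat > st.py <<'E'
from key import *
q=s["eef_rot"];print("yaw_y",round(np.degrees(2*np.arctan2(q[1],q[0]))-90,1),"F",np.round(s["contact_force"],1),"T",np.round(s["torque"],3))
E
python3 - <<'E'
from st import *
key("w6")
E
```

```text
[567.7 163.3  64.4] [ 0.858 -0.514  0.     0.   ] 0.13268089722688103 8.0 [ 0.06  0.12 -0.21  1.25 -0.   -2.  ]
yaw_y -151.9 F [ 3.6 -2.6 -8. ] T [-0.637 -0.868 -0.012]
key 0.7 [0.5 0.7] 3930 [array([568. , 162.5]), array([11.7, 87.3]), np.float64(28.0)] [571.1 157.   80.7]
```

View pics/w6.png

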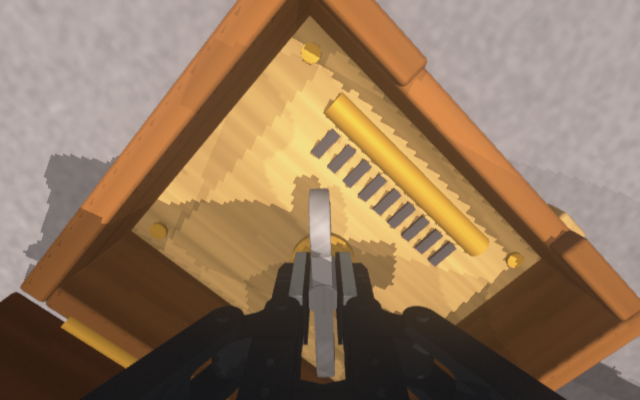

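The grip follows the key: the measured key angle went from 58° to 28° clockwise. At least 3.2 rad remain, so I'm turning 150° more.

>>> play_rows([
  {"fingers":0,"translation":[0,0,-0.02],"twist":-1},
  {"fingers":0,"translation":[0,0,-0.02],"twist":-2},
  {"fingers":0,"translation":[0,0,-0.02],"twist":-3},
  {"fingers":0,"translation":[0,0,-0.02],"twist":-4},
  {"fingers":0,"translation":[0,0,-0.02],"twist":-5},
  {"fingers":0,"translation":[0,0,-0.02],"twist":-6},
  {"fingers":0,"translation":[0,0,-0.02],"twist":-7},
  {"fingers":0,"translation":[0,0,-0.02],"twist":-8},
  {"fingers":0,"translation":[0,0,-0.02],"twist":-9},
  {"fingers":0,"translation":[0,0,-0.02],"twist":-10},
])

```text
time_s: 20.82
eef_pos: [566.8, 163.3, 64.4]
eef_rot: [-0.559, 0.829, -0.0, -0.001]
contact_force: [-4.7, -4.5, 2.3]
finger_gap: 0.136
```

>>> play_rows([
  {"fingers":0,"translation":[0,0,0],"twist":-1},
  {"fingers":0,"translation":[0,0,0],"twist":-2},
  {"fingers":0,"translation":[0,0,0],"twist":-3},
  {"fingers":0,"translation":[0,0,0],"twist":-4},
  {"fingers":0,"translation":[0,0,0],"twist":-5},
  {"fingers":0,"translation":[0,0,0],"twist":-6},
  {"fingers":0,"translation":[0,0,0],"twist":-7},
  {"fingers":0,"translation":[0,0,0],"twist":-8},
  {"fingers":0,"translation":[0,0,0],"twist":-9},
  {"fingers":0,"translation":[0,0,0],"twist":-10},
])

```text
time_s: 21.65
eef_pos: [566.0, 164.0, 64.3]
eef_rot: [-0.157, 0.988, 0.0, -0.001]
contact_force: [-8.5, -0.5, 3.5]
finger_gap: 0.142
```

>>> play_rows([
  {"fingers":0,"translation":[0,0,0],"twist":-1},
  {"fingers":0,"translation":[0,0,0],"twist":-2},
  {"fingers":0,"translation":[0,0,0],"twist":-3},
  {"fingers":0,"translation":[0,0,0],"twist":-4},
  {"fingers":0,"translation":[0,0,0],"twist":-5},
  {"fingers":0,"translation":[0,0,0],"twist":-6},
  {"fingers":0,"translation":[0,0,0],"twist":-7},
  {"fingers":0,"translation":[0,0,0],"twist":-8},
  {"fingers":0,"translation":[0,0,0],"twist":-9},
  {"fingers":0,"translation":[0,0,0],"twist":-10},
])

```text
time_s: 22.48
eef_pos: [566.1, 165.0, 64.3]
eef_rot: [0.275, 0.962, 0.001, -0.001]
contact_force: [-6.6, 4.7, 3.4]
finger_gap: 0.141
```

```bash
python3 - <<'E'
from st import *
key("w7")
E
```

```text
[566.1 165.   64.3] [ 0.275  0.962  0.001 -0.001] 0.14072078435114901 8.0 [ 0.06  0.12 -0.21  1.25  0.    0.62]
yaw_y 58.1 F [-6.6  4.7  3.4] T [0.923 1.345 0.209]
key 0.58 [0.5 0.7] 3898 [array([566.1, 164.1]), array([11.4, 86.8]), np.float64(58.2)] [561.2 166.9  80.6]
```

>>> play_rows([
  {"fingers":0.35,"translation":[0,0,0],"twist":0},
  {"fingers":0.35,"translation":[0,0,0],"twist":0},
  {"fingers":0.35,"translation":[0,0,0],"twist":0},
  {"fingers":0.35,"translation":[0,0,0.6],"twist":0},
  {"fingers":0.35,"translation":[0,0,1.2],"twist":0},
  {"fingers":0.35,"translation":[0,0,1.2],"twist":1.4},
  {"fingers":0.35,"translation":[0,0,1.2],"twist":2.8},
  {"fingers":0.35,"translation":[0,0,1.2],"twist":4.2},
  {"fingers":0.35,"translation":[0,0,1.2],"twist":5.6},
  {"fingers":0.35,"translation":[0,0,1.2],"twist":7},
])

```text
time_s: 23.42
eef_pos: [567.8, 163.8, 112.6]
eef_rot: [-0.032, 0.999, 0.0, 0.0]
contact_force: [0.6, -0.3, 0.3]
finger_gap: 0.349
```

>>> play_rows([
  {"fingers":0.35,"translation":[0,0,0],"twist":1.4},
  {"fingers":0.35,"translation":[0,0,0],"twist":2.8},
  {"fingers":0.35,"translation":[0,0,0],"twist":4.2},
  {"fingers":0.35,"translation":[0,0,0],"twist":5.6},
  {"fingers":0.35,"translation":[0,0,0],"twist":7},
  {"fingers":0.35,"translation":[0,0,0],"twist":8.4},
  {"fingers":0.35,"translation":[0,0,0],"twist":9.8},
  {"fingers":0.35,"translation":[0,0,0],"twist":11.2},
  {"fingers":0.35,"translation":[0,0,0],"twist":12.6},
  {"fingers":0.35,"translation":[0,0,0],"twist":14},
])

```text
time_s: 24.25
eef_pos: [567.8, 163.8, 112.5]
eef_rot: [-0.599, 0.801, -0.0, 0.0]
contact_force: [-0.7, -0.4, -0.4]
finger_gap: 0.348
```

>>> play_rows([
  {"fingers":0.35,"translation":[0,0,0],"twist":1.4},
  {"fingers":0.35,"translation":[0,0,0],"twist":2.8},
  {"fingers":0.35,"translation":[0,0,0],"twist":4.2},
  {"fingers":0.35,"translation":[0,0,0],"twist":5.6},
  {"fingers":0.35,"translation":[0,0,0],"twist":7},
  {"fingers":0.35,"translation":[0,0,0],"twist":8.4},
  {"fingers":0.35,"translation":[0,0,0],"twist":9.8},
  {"fingers":0.35,"translation":[0,0,0],"twist":11.2},
  {"fingers":0.35,"translation":[0,0,0],"twist":12.6},
  {"fingers":0.35,"translation":[0,0,0],"twist":14},
])

```text
time_s: 25.08
eef_pos: [567.8, 163.8, 112.5]
eef_rot: [0.95, -0.312, 0.0, -0.0]
contact_force: [0.4, 0.6, 0.0]
finger_gap: 0.352
```

>>> play_rows([
  {"fingers":0.35,"translation":[0,0,0],"twist":1},
  {"fingers":0.35,"translation":[0,0,0],"twist":1},
  {"fingers":0.35,"translation":[0,0,0],"twist":1},
])

```text
time_s: 25.33
eef_pos: [567.7, 163.8, 112.4]
eef_rot: [0.962, -0.275, 0.0, -0.0]
contact_force: [0.4, 0.5, -0.5]
finger_gap: 0.351
```

```bash
python3 - <<'E'
from st import *
key("w8")
E
```

```text
[567.7 163.8 112.4] [ 0.962 -0.275  0.    -0.   ] 0.35115673709127543 8.0 [ 0.06  0.09 -0.15  1.33 -0.   -2.53]
yaw_y -121.9 F [ 0.4  0.5 -0.5] T [-0.024  0.054 -0.014]
key 0.7 [0.5  0.58] 2343 [array([569.1, 162.4]), array([13.5, 85.6]), np.float64(56.2)] [572.9 160.2  80.7]
```

>>> play_rows([
  {"fingers":0.35,"translation":[0,0,-0.4],"twist":0},
  {"fingers":0.35,"translation":[0,0,-0.8],"twist":0},
  {"fingers":0.35,"translation":[0,0,-1.1],"twist":0},
  {"fingers":0.35,"translation":[0,0,-1.17],"twist":0},
  {"fingers":0.35,"translation":[0,0,-1.17],"twist":0},
  {"fingers":0,"translation":[0,0,-1.17],"twist":0},
  {"fingers":0,"translation":[0,0,-1.17],"twist":0},
  {"fingers":0,"translation":[0,0,-1.17],"twist":0},
  {"fingers":0,"translation":[0,0,-1.17],"twist":0},
  {"fingers":0,"translation":[0,0,-1.17],"twist":0},
])

```text
time_s: 26.27
eef_pos: [567.9, 164.0, 66.3]
eef_rot: [0.962, -0.273, 0.001, -0.0]
contact_force: [-1.6, 0.0, 6.9]
finger_gap: 0.134
```

>>> play_rows([
  {"fingers":0,"translation":[0,0,0],"twist":-1},
  {"fingers":0,"translation":[0,0,0],"twist":-2},
  {"fingers":0,"translation":[0,0,0],"twist":-3},
  {"fingers":0,"translation":[0,0,0],"twist":-4},
  {"fingers":0,"translation":[0,0,0],"twist":-5},
  {"fingers":0,"translation":[0,0,0],"twist":-6},
  {"fingers":0,"translation":[0,0,0],"twist":-6},
])

```text
time_s: 26.85
eef_pos: [567.6, 163.7, 66.3]
eef_rot: [0.857, -0.515, 0.0, 0.0]
contact_force: [-4.2, -0.9, 7.3]
finger_gap: 0.136
```

```bash
python3 -c "import st"
```

```text
[567.6 163.7  66.3] [ 0.857 -0.515  0.     0.   ] 0.13606544392585315 8.0 [ 0.06  0.12 -0.2   1.25 -0.   -2.  ]
yaw_y -152.0 F [-4.2 -0.9  7.3] T [-0.373  0.809  0.007]
```

>>> play_rows([
  {"fingers":0,"translation":[0,0,0],"twist":-1},
  {"fingers":0,"translation":[0,0,0],"twist":-2},
  {"fingers":0,"translation":[0,0,0],"twist":-3},
])

```text
time_s: 27.1
eef_pos: [567.4, 163.6, 66.3]
eef_rot: [0.783, -0.622, 0.0, 0.0]
contact_force: [-5.3, -2.0, 8.3]
finger_gap: 0.136
```

```bash
python3 -c "import st;print(st.s['joint_torque'][5])"
```

```text
[567.4 163.6  66.3] [ 0.783 -0.622  0.     0.   ] 0.13563329642827665 8.0 [ 0.06  0.12 -0.2   1.25 -0.   -1.74]
yaw_y -166.9 F [-5.3 -2.   8.3] T [-0.457  1.096  0.086]
-1.5923452377319336
```

>>> play_rows([
  {"fingers":0,"translation":[0,0,0],"twist":-1},
  {"fingers":0,"translation":[0,0,0],"twist":-2},
  {"fingers":0,"translation":[0,0,0],"twist":-3},
])

```text
time_s: 27.35
eef_pos: [567.2, 163.6, 66.3]
eef_rot: [-0.695, 0.719, -0.0, -0.0]
contact_force: [-6.0, -2.3, 9.0]
finger_gap: 0.139
```

```bash
python3 -c "import st;print(st.s['joint_torque'][5]);st.key('w9')"
```

```text
[567.2 163.6  66.3] [-0.695  0.719 -0.    -0.   ] 0.13861920384769394 8.0 [ 0.06  0.12 -0.2   1.25 -0.   -1.48]
yaw_y 178.1 F [-6.  -2.3  9. ] T [-0.517  1.266  0.217]
-1.5613942220807076
key 0.83 [0.5  0.69] 3881 [array([567.5, 160.8]), array([84.5, 11.7]), np.float64(87.8)] [567.6 155.8  80.7]
```

>>> play_rows([
  {"fingers":0,"translation":[0,0,0],"twist":-1},
  {"fingers":0,"translation":[0,0,0],"twist":-2},
  {"fingers":0,"translation":[0,0,0],"twist":-3},
])

```text
time_s: 27.7
eef_pos: [567.0, 163.7, 66.2]
eef_rot: [-0.595, 0.804, -0.0, -0.001]
contact_force: [-7.6, -2.8, 10.3]
finger_gap: 0.133
```

```bash
python3 -c "import st;print(st.s['joint_torque'][5]);st.key('w10')"
```

```text
[567.  163.7  66.2] [-0.595  0.804 -0.    -0.001] 0.13327320873122211 8.0 [ 0.06  0.12 -0.2   1.25 -0.   -1.22]
yaw_y 163.1 F [-7.6 -2.8 10.3] T [-0.517  1.469  0.154]
-1.5865438431501389
```

>>> play_rows([
  {"fingers":0,"translation":[0,0,0],"twist":-1},
  {"fingers":0,"translation":[0,0,0],"twist":-2},
  {"fingers":0,"translation":[0,0,0],"twist":-3},
])

```text
time_s: 28.05
eef_pos: [566.8, 163.7, 66.3]
eef_rot: [-0.485, 0.874, -0.0, -0.001]
contact_force: [-8.6, -1.5, 10.9]
finger_gap: 0.141
```

```bash
python3 -c "import st;print(st.s['joint_torque'][5]);st.key('w11')"
```

```text
[566.8 163.7  66.3] [-0.485  0.874 -0.    -0.001] 0.14065853298457281 8.0 [ 0.06  0.12 -0.2   1.25 -0.   -0.95]
yaw_y 148.1 F [-8.6 -1.5 10.9] T [-0.355  1.72   0.168]
-1.5842117741703987
key 0.56 [0.51 0.69] 3814 [array([566.1, 160.9]), array([84. , 11.7]), np.float64(58.7)] [563.8 156.8  80.7]
```

>>> play_rows([
  {"fingers":0,"translation":[0,0,0],"twist":-1},
  {"fingers":0,"translation":[0,0,0],"twist":-2},
  {"fingers":0,"translation":[0,0,0],"twist":-3},
])

```text
time_s: 28.4
eef_pos: [566.6, 163.9, 66.3]
eef_rot: [-0.367, 0.93, 0.0, -0.001]
contact_force: [-9.1, -0.4, 9.9]
finger_gap: 0.138
```

```bash
python3 -c "import st;print(st.s['joint_torque'][5]);st.key('w12')"
```

```text
[566.6 163.9  66.3] [-0.367  0.93   0.    -0.001] 0.13818722799051925 8.0 [ 0.06  0.12 -0.2   1.25 -0.   -0.69]
yaw_y 133.1 F [-9.1 -0.4  9.9] T [-0.218  1.865  0.199]
-1.5804734453558922
key 0.8 [0.51 0.69] 3843 [array([565.6, 161.4]), array([84.2, 11.6]), np.float64(43.0)] [562.4 158.1  80.7]
```

>>> play_rows([
  {"fingers":0,"translation":[0,0,0],"twist":-1},
  {"fingers":0,"translation":[0,0,0],"twist":-2},
  {"fingers":0,"translation":[0,0,0],"twist":-3},
])

```text
time_s: 28.75
eef_pos: [566.5, 164.0, 66.2]
eef_rot: [-0.243, 0.97, 0.0, -0.001]
contact_force: [-8.9, -0.8, 10.7]
finger_gap: 0.136
```

```bash
python3 -c "import st;print(st.s['joint_torque'][5]);st.key('w13')"
```

```text
[566.5 164.   66.2] [-0.243  0.97   0.    -0.001] 0.13583410206963892 8.0 [ 0.06  0.12 -0.2   1.25  0.   -0.43]
yaw_y 118.1 F [-8.9 -0.8 10.7] T [-0.105  1.997  0.172]
-1.57884132117033
key 0.68 [0.51 0.69] 3809 [array([565. , 161.9]), array([84.1, 11.5]), np.float64(28.1)] [561.1 159.6  80.7]
```

>>> play_rows([
  {"fingers":0,"translation":[0,0,0],"twist":-0.7},
  {"fingers":0,"translation":[0,0,0],"twist":-1.4},
  {"fingers":0,"translation":[0,0,0],"twist":-2},
  {"fingers":0,"translation":[0,0,0],"twist":-2},
])

```text
time_s: 29.18
eef_pos: [566.5, 164.1, 66.2]
eef_rot: [-0.158, 0.988, 0.0, -0.001]
contact_force: [-10.0, 1.2, 10.2]
finger_gap: 0.13
```

```bash
python3 -c "import st;print(st.s['joint_torque'][5]);st.key('w14')"
```

```text
[566.5 164.1  66.2] [-0.158  0.988  0.    -0.001] 0.13017658110734184 8.0 [ 0.06  0.12 -0.2   1.25  0.   -0.26]
yaw_y 108.1 F [-10.    1.2  10.2] T [-0.025  2.028  0.019]
0.9795127809047699
key 0.62 [0.5  0.69] 3868 [array([564.7, 162.3]), array([83.8, 11.7]), np.float64(18.1)] [560.5 160.7  80.6]
key 0.29 [0.53 0.54] 22879 [array([564.2, 147.5]), array([141.7, 162.5]), np.float64(74.5)] [545.6 135.1  82.5]
```

>>> play_rows([
  {"fingers":0,"translation":[0,0,0],"twist":-0.7},
  {"fingers":0,"translation":[0,0,0],"twist":-1.4},
  {"fingers":0,"translation":[0,0,0],"twist":-2},
  {"fingers":0,"translation":[0,0,0],"twist":-2},
])

```text
time_s: 29.62
eef_pos: [566.4, 164.3, 66.2]
eef_rot: [-0.071, 0.997, 0.0, -0.001]
contact_force: [-9.3, 0.3, 11.1]
finger_gap: 0.134
```

```bash
python3 -c "import st;print(st.s['joint_torque'][5]);st.key('w15')"
```

```text
[566.4 164.3  66.2] [-0.071  0.997  0.    -0.001] 0.13350365274127296 8.0 [ 0.06  0.12 -0.2   1.25  0.   -0.08]
yaw_y 98.2 F [-9.3  0.3 11.1] T [0.098 2.002 0.312]
1.2014642357826233
key 0.74 [0.5  0.69] 3884 [array([565.1, 162.9]), array([85. , 11.8]), np.float64(9.6)] [560.2 161.9  80.6]
key 0.35 [0.02 0.45] 0 [array([0., 0.]), array([0., 0.]), np.float64(0.0)] [nan nan nan]key.py:6: RuntimeWarning: Mean of empty slice.
  print("key",round(m["score"],2),np.round(m["at"],2),len(P),[np.round(x,1) for x in r],np.round(P.mean(0),1))
  ret = um.true_divide(
```

>>> play_rows([
  {"fingers":0,"translation":[0,0,0],"twist":-0.4},
  {"fingers":0,"translation":[0,0,0],"twist":-0.8},
  {"fingers":0,"translation":[0,0,0],"twist":-1.2},
  {"fingers":0,"translation":[0,0,0],"twist":-1.2},
])

```text
time_s: 30.05
eef_pos: [567.5, 164.4, 66.3]
eef_rot: [-0.019, 1.0, 0.0, 0.0]
contact_force: [-4.4, 1.7, 6.8]
finger_gap: 0.137
```

```bash
python3 -c "import st;print(st.s['joint_torque'][5]);st.key('w16')" 2>/dev/null
```

```text
[567.5 164.4  66.3] [-0.019  1.     0.     0.   ] 0.1367041161156395 8.0 [ 0.06  0.12 -0.2   1.25  0.    0.02]
yaw_y 92.2 F [-4.4  1.7  6.8] T [0.333 0.743 0.035]
0.649705845862627
```

```bash
python3 -c "
import st
w,d,c=st.key('w17')
for m in st.arm.masks_of('wrist','key_hub')[:1]:
    P,r=st.fit('wrist',c,d,m,72,90);print(m['score'],r)
" 2>/dev/null
```

```text
[567.5 164.4  66.3] [-0.02  1.    0.    0.  ] 0.13624154129581395 8.0 [ 0.06  0.12 -0.2   1.25  0.    0.02]
yaw_y 92.3 F [-3.8  1.9  7.5] T [0.314 0.755 0.002]
key 0.68 [0.5  0.66] 3825 [array([564.5, 162.7]), array([83.5, 12.5]), np.float64(10.7)] [557.9 161.2  80.4]
key 0.48 [0.53 0.49] 20967 [array([560.6, 148.5]), array([142.6, 154.3]), np.float64(74.7)] [539.7 138.6  82.3]
0.7 ((564.9750366210938, 162.85682678222656), (84.49633026123047, 12.347147941589355), 10.929350852966309)
```

>>> play_rows([
  {"fingers":0,"translation":[0,0,0],"twist":-0.4},
  {"fingers":0,"translation":[0,0,0],"twist":-0.8},
  {"fingers":0,"translation":[0,0,0],"twist":-1.2},
  {"fingers":0,"translation":[0,0,0],"twist":-1.2},
])

```text
time_s: 30.63
eef_pos: [567.8, 164.4, 66.3]
eef_rot: [0.033, 0.999, 0.0, 0.001]
contact_force: [-2.0, 2.0, 5.0]
finger_gap: 0.135
```

```bash
python3 -c "import st;print(st.s['joint_torque'][5]);st.key('w18')" 2>/dev/null
```

```text
[567.8 164.4  66.3] [0.033 0.999 0.    0.001] 0.1354182507323453 8.0 [ 0.06  0.12 -0.2   1.25  0.    0.13]
yaw_y 86.3 F [-2.  2.  5.] T [0.295 0.313 0.871]
1.4299647510051727
key 0.73 [0.49 0.65] 3718 [array([564.7, 163. ]), array([84.2, 12.6]), np.float64(8.8)] [555.8 161.1  80.3]
```

View pics/w18.png

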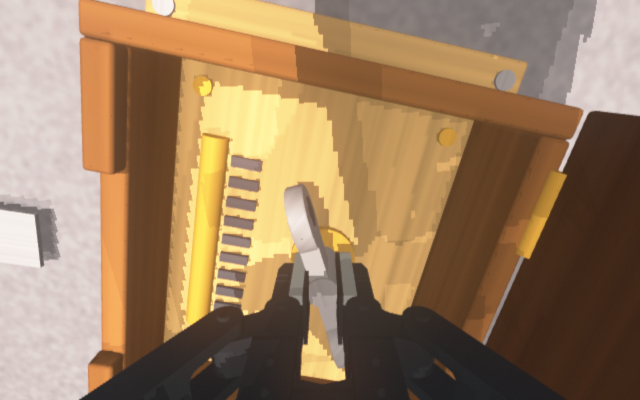

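The key no longer follows: it stays at about 9–10° while the tool is at -4°, and the torque has risen to 0.87 N m, so it is at its stop after about 319°. Releasing and checking.

>>> play_rows([
  {"fingers":0.35,"translation":[0,0,0],"twist":0},
  {"fingers":0.35,"translation":[0,0,0],"twist":0},
  {"fingers":0.35,"translation":[0,0,0],"twist":0},
  {"fingers":0.35,"translation":[0,0,0.5],"twist":0},
  {"fingers":0.35,"translation":[0,0,1.2],"twist":0},
  {"fingers":0.35,"translation":[0,0,2.2],"twist":0},
  {"fingers":0.35,"translation":[0,0,3.2],"twist":0},
  {"fingers":0.35,"translation":[0,0,4.2],"twist":0},
  {"fingers":0.35,"translation":[0,0,4.4],"twist":0},
  {"fingers":0.35,"translation":[0,0,4.4],"twist":0},
])

```text
time_s: 31.57
eef_pos: [569.3, 163.9, 245.6]
eef_rot: [0.032, 0.999, 0.0, 0.003]
contact_force: [1.1, -0.1, -0.5]
finger_gap: 0.351
```

```bash
python3 -c "
import st
from st import *
st.key('w19')
" 2>/dev/null
```

```text
[569.3 163.9 245.6] [0.032 0.999 0.    0.003] 0.3508043827785794 8.0 [ 0.06  0.07  0.08  1.57 -0.    0.12]
yaw_y 86.3 F [ 1.1 -0.1 -0.5] T [ 0.007 -0.053  0.009]
key 0.6 [0.51 0.43] 922 [array([567. , 163.5]), array([87.8, 13.4]), np.float64(8.5)] [564.4 163.   80.6]
```

>>> play_rows([
  {"fingers":0.35,"translation":[-0.5,-2,0],"twist":0},
  {"fingers":0.35,"translation":[-0.6,-4.2,0],"twist":0},
  {"fingers":0.35,"translation":[-0.6,-4.2,0],"twist":0},
  {"fingers":0.35,"translation":[-0.6,-4.2,0],"twist":0},
  {"fingers":0.35,"translation":[-0.6,-4.2,0],"twist":0},
  {"fingers":0.35,"translation":[-0.6,-4.2,0],"twist":0},
])

```text
time_s: 32.17
eef_pos: [542.5, -6.1, 239.3]
eef_rot: [0.034, 0.999, 0.0, -0.001]
contact_force: [-0.1, 0.5, -0.3]
finger_gap: 0.354
```

```bash
python3 - 2>/dev/null <<'E'
from m import *
ct=arm.calibration("top");a,d=arm.snapshot("top");b,_=arm.snapshot("scene")
save("end",np.vstack([np.hstack([a[90:290,150:450]]),cv2.resize(b[100:300,180:480],(300,200))]))
for t,lo,hi in(("key",72,90),("lid",100,260),("scraper",4,40),("plane",4,70),("tape",4,70),("wax",4,70)):
  for m in arm.masks_of("top",t)[:3]:
    P,r=fit("top",ct,d,m,lo,hi)
    if len(P): print(t,round(m["score"],2),len(P),[np.round(x,1) for x in r])
    if t=="lid":
        sv=(P[:,:2]-[564.5,151.2])@np.array([.262,.965]);print(np.round(np.polyfit(P[:,2],sv,1),3))
E
```

```text
[542.5  -6.1 239.3] [ 0.034  0.999  0.    -0.001] 0.35398510622926765 8.0 [-0.25 -0.07 -0.08  1.56 -0.   -0.18]
key 0.5 77 [array([578.7, 165.4]), array([54.6, 10.1]), np.float64(14.6)]
lid 0.58 2694 [array([588.4, 241.4]), array([ 36.9, 178.8]), np.float64(75.0)]
[ 0.187 57.835]
scraper 0.7 121 [array([ 301.6, -152.7]), array([26.1, 37.1]), np.float64(81.1)]
scraper 0.61 900 [array([ 245. , -328.7]), array([ 37.1, 193.4]), np.float64(76.0)]
scraper 0.49 88 [array([ 522.4, -181.6]), array([28.2, 22.1]), np.float64(73.7)]
plane 0.78 1148 [array([ 691.8, -270.8]), array([ 51.1, 168.8]), np.float64(80.3)]
tape 0.77 593 [array([336.9, 393.8]), array([81.2, 39.4]), np.float64(41.0)]
wax 0.63 670 [array([631.8, 386.5]), array([65.5, 65.8]), np.float64(5.6)]
```

View pics/end.png

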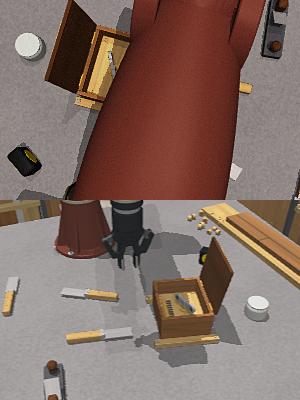

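```bash
python3 -c "
from workcell import arm
print(arm.job_done(), arm.read_state()['time_s'])"
```

```text
the job is handed in; nothing more can be done
the job is handed in; nothing more can be done
```

The job is done and handed in, about 32 s into the 72 s limit. I used the farthest scraper to lever the lid up and swing it back. I then laid the scraper down on free bench beside the box and wound the key clockwise in two grips until it stopped.

Last checks:
- **Lid:** it stands at its stop, about 1.755 rad by a plane fit to the top camera (the stop is at 1.75).
- **Key:** it turned about 319°. It then stayed at 8–11° while the gripper turned a further 12° past it and the torque read 0.87 N m. After release it was still at 8.5°, so I take it as fully wound. The winding itself has no direct reading.
- **Scraper:** it lies flat (depth readings of 10–24 mm). I measured that right after setting it down. At the end the arm hid most of it from the top camera, but the scene picture shows it in place.
- **Other things on the bench:** the plane, tape, wax and one look-alike scraper measured close to where they started. The plane, tape and wax readings differ by up to about 10 mm, which I put down to the masks, as the arm came nowhere near them. The other look-alike was partly hidden at the end, but had not moved when checked after the lay-down.
- **Forces:** the most I read was about 11 N on the wrist, with light fingertip contact on the bench when setting the scraper down, and probably on the deck while gripping the key.

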